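# Lock the glass sign panel in the gilding jig

## Robot

A 6-joint arm with a two-finger parallel gripper is mounted at the origin on the work surface. World frame = base frame: x ahead of the robot, y to its left, z up, the work surface at z = 0. Lengths are in mm, angles in rad, forces in N, time in s.
With the tool pointing down it reaches from about 250 to 850 mm from the base axis. Payload 12.5 kg.
Tool frame: the origin (TCP) lies between the finger pads; the fingertips stand 8 mm ahead of it and the grasp point (between the pads) lies 11 mm behind it; x points along the fingers, y is the direction in which the jaws open and shut, and the axes are right-handed (so a half turn about x gives the same grasp; the last joint's range is limited). The gripper opens to 93 mm and grips with 3 to 60 N. Pads are 15 mm wide; open, the fingers measure 128 mm over their backs; the gripper's body (75 mm by 188 mm) begins 65 mm behind the grasp point.
Start: joints at [-1.322, 0.351, 1.652, -0, 1.139, -0.085], TCP at [180.218, -519.621, 226.633] pointing down, gripper open.
Joint ranges: [-2.75, 2.75], [-0.79, 2.1], [0.01, 2.65], [-1.57, 4.71], [0.07, 3.14], [-2.87, 2.87]. Speed limits (rad/s): [2.22, 2.22, 2.79, 3.14, 3.14, 3.14].

## Interface

Orientations are given as a 3x3 rotation matrix whose columns are the frame's x, y, z axes.
In Python, from cell import robot gives the robot as it stands.
- The arm moves only by the tool play_rows, never from a script. Its argument "plan" is a list of rows, each an object with "xyz": the shift along the world's x, y, z in units of 25 mm (1.0 is 25 mm), a list of three; "spin": the turn about the world's z in units of 6 degrees (1.0 is 6 degrees). In form: [{"xyz": [x, y, z], "spin": spin}, ...]. A call has 1 to 10 rows; each row is the pose to reach, as a shift and turn from the pose commanded when the call began; what a row does not reach only later rows make up. A row lasts 1/12 s, in which the tool goes at most 41.7 mm and 7.16 degrees, less where a joint would pass 70% of its speed; a pose out of reach is approached as far as the arm can. A call with a gripper value outside its range is refused whole. "fingers" is the closure, from 0 (fully open) to 1 (shut), set as the call begins (left out, the last holds). The fingers move at their own pace and stop on an object; the grip force is fixed at half the most. Time passes only in rows, so rows that repeat a pose let the fingers close. It gives the time, the measured TCP pose, the force and the opening at its end, in the units of the state.
- robot.state(): the state, without advancing time (a new reading comes with each control period).
- robot.grab_frame(name): name is "scene" or "side" or "wrist"; returns a dict with "color" (480x640x3 uint8, red, green, blue), "camera_matrix" (3x3 intrinsics, pixels), "dist" ([k1, k2, p1, p2, k3] as OpenCV has them; the pictures are not rectified), "extrinsics" (4x4, takes a point from world to camera coordinates); the wrist camera has in their place "mount" (4x4, takes a point from camera to tool coordinates, whose origin is the TCP and whose axes are the tool frame's). Camera axes: x right, y down, z forward; pixel columns grow to the right and rows downward; lengths in mm; the calibration is good to about 2 mm. A picture is of the moment at which its call begins: read the wrist's pose just before it. There is no depth.
- robot.close_job(): hands the job in, once; it reports no verdict.
The state is a dict: "t": time; "q": joint angles; "qvel": joint speeds; "tau": joint torques, N m; "tcp_pos": TCP position; "orientation": TCP orientation; "contact_force": force on the tool from outside, world axes, zero at the start; "ft_torque": the same for the moment, N m; "finger_gap": opening from 0.0 (shut) to 1.0 (fully open).
Only numpy, scipy, OpenCV 4.12 (cv2) and the standard library are available. Lean on these libraries where they do the work, as an engineer would, in place of code of your own. Each camera call takes 0.05 s, during which the arm holds its last target.

## Task

Clamp the glass sign panel in the wooden jig: with a fingertip, push the upright steel pin along the long leg of its L-shaped slot, away from the robot, until it reaches the corner and the disc under it has slid the glass home against the far fence, then push the pin sideways around the corner to the very end of the short leg. Only push: do not lift the pin or the glass and do not ram them, and leave the jar, brush, cup and other things around it where they are. Finish with the hand clear of everything.

Things in the scene. Friction and masses are not known exactly. Their poses are not given: they have to be found in the camera images.
- jig: Fixed panel jig on a dark wooden board spanning x -165 to +140 mm, y -115 to +115 mm, 12 mm thick. Origin at table height, under the board; x runs along the slot's long leg, away from the robot to the fence; y along the short leg; z up. Its yaw varies. Two wooden rails on the board, inner faces at y -88 and +88 mm, tops 24 mm above the table, guide the glass and carry the slotted plate
- plate (a point): Centre of the top face of the fixed 6 mm aluminium plate that has the L-shaped slot, 22 mm wide, cut through it: 30 mm above the table, at jig x = -78, y = 0 mm. The plate is 144 mm (x) by 204 mm (y) and stands 12 mm clear of the board
- fence (a point): Middle of the near face of the fixed wooden fence across the jig's far end, at its top edge: jig x = +115.5, y = 0 mm, 30 mm above the table
- follower: Captive loose follower: steel pin, diameter 18 mm, on a disc 70 mm across and 10 mm thick that lies on the board under the plate. Origin: centre of the disc's underside, 12 mm above the table; z up. The pin stands 42 mm above the plate, has 2 mm play each side in the slot; pushed near the plate it slides with under 8 N and stays where left. The disc's rim pushes the glass; its yaw means nothing
- pin_top (a point): On the follower: Centre of the pin's top face, 72 mm above the table
- slot_start (a point): Point fixed in the jig, at the plate's top face: where the pin's axis is when it touches the near end of the long leg, at jig x = -122, y = 0 mm. The pin starts somewhere along the long leg, 0 to 45 mm from here
- slot_corner (a point): Point fixed in the jig, at the plate's top face: where the centre lines of the two legs cross, jig x = -30, y = 0 mm. With the pin here the glass is home; it or the slot wall stops the pin 0.5 to 2 mm further on
- slot_end (a point): Point fixed in the jig, at the plate's top face: where the pin's axis is when it touches the end of the short leg, jig x = -30, y = +50 mm (to the left of the corner seen from the robot)
- panel: Loose glass sign panel, 110 mm (x) by 170 mm (y), 6 mm thick, about 0.3 kg, with a brass border and a black disc; lies flat on the board between the side rails with 3 mm of play each side. Origin at the centre of its underside, 12 mm above the table. Starts 15 to 35 mm short of the fence; home against the fence its origin is at jig x = +60.5 mm
- size_jar: Bystander, to be left alone: small closed jar, 34 mm across, 42 mm high, standing on the right-hand near part of the slotted plate. Origin: centre of its underside
- brush: Bystander, to be left alone: paint brush lying on the table to the left of the jig. Origin: centre of its underside, lying along its x
- tape_roll: Bystander, to be left alone: roll of tape lying flat, 64 mm across, 24 mm high, left of the jig's near end. Origin: centre of its underside
- paint_cup: Bystander, to be left alone: open white cup, 64 mm across, 60 mm high, right of the jig's near end. Origin: centre of its underside
- cork_block: Bystander, to be left alone: cork sanding block 90 x 50 x 30 mm, right of the jig. Origin: centre of its underside
- tin: Bystander, to be left alone: closed tin, 60 mm across, 70 mm high, right of the jig's far end. Origin: centre of its underside
- palette_knife: Bystander, to be left alone: palette knife 200 mm long, lying on the table left of the brush. Origin: centre of its underside, lying along its x
Things that resemble listed ones, but are neither listed nor needed, are in the scene too. What is shaped like the follower but black or turquoise is not meant.

How it is judged (in metres and radians):
On the way:
1. the pin has been pushed along the long leg to the corner (x of follower in the frame of jig above -0.034 m and y of follower in the frame of jig below 0.01 m), for 0.05 s.
At the end, for the whole second after the job is handed in: The pin is at the end of the short leg (within 5 mm of slot_end), upright and at rest; the glass lies flat on the board with its far edge within 4 mm of the fence, at rest (y of follower in the frame of jig above 0.045 m and x of follower in the frame of jig between -0.035 and -0.025 m and z of follower in the frame of jig below 0.016 m and angle between follower's own z axis and vertical below 0.12 rad and linear speed of each of follower, panel below 0.02 m/s and x of panel in the frame of jig above 0.0565 m and angle between the x axis of panel and the x axis of jig, either way round below 0.05 rad and z of panel in the frame of jig below 0.015 m); the robot touches nothing.
It fails at once if the follower or the glass is lifted (more than 6 mm) (height (world z) of any of follower, panel above 0.018 m).
It fails at once if the pin or the glass is rammed or squeezed (more than 60 N from the robot) (contact force between any of the arm, the fingers and follower above 60 N or contact force between the fingers and panel above 60 N).
It fails at once if a bystander is moved more than 20 mm (distance of any of size_jar, brush, tape_roll, paint_cup, cork_block, tin, palette_knife from where it was at the start of the episode above 0.02 m).
It fails at once if a standing bystander is tipped (angle between any of size_jar, paint_cup, tin's own z axis and vertical above 0.4 rad).
It also fails if it takes over 42 s, if anything falls off the work surface, if the arm or the gripper's body presses on something with over 40 N, if the wrist force passes 120 N, or if a joint passes its speed limit or range.

## Working session

There is one attempt and no reset: what is moved stays moved. The work goes in short steps, Python scripts to look and compute and a tool call to move; the robot and the scene stay as the last step left them, time stands still between calls to the robot, and variables do not carry over. Pictures are saved under pics/ and viewed, and the job is handed in when it is done.

Besides the shell and the picture viewer there is one more tool, called after "Request:" as name([rows], argument=value, ...), one row to a line, values as JSON. play_rows: Moves the arm, as the interface text tells. Its arguments: {"type":"object","properties":{"plan":{"type":"array","items":{"type":"object","properties":{"xyz":{"type":"array","items":{"type":"number"}},"spin":{"type":"number"}}}},"fingers":{"type":"number"}},"required":["plan"]}

```bash
mkdir -p pics; ls; cat > h.py <<'E'
import numpy as np,cv2,json
def save(f,name): cv2.imwrite('pics/'+name,cv2.cvtColor(f['color'],cv2.COLOR_RGB2BGR))
def ray(f,uv,z):
    p=cv2.undistortPoints(np.array([[uv]],float),np.array(f['camera_matrix']),np.array(f['dist']))[0,0]
    E=np.array(f['extrinsics']);R=E[:3,:3];c=-R.T@E[:3,3];d=R.T@np.array([p[0],p[1],1])
    return c+d*(z-c[2])/d[2]
def proj(f,P):
    E=np.array(f['extrinsics']);P=np.array(P,float).reshape(-1,3)
    return cv2.projectPoints(P,cv2.Rodrigues(E[:3,:3])[0],E[:3,3],np.array(f['camera_matrix']),np.array(f['dist']))[0][:,0]
E
python3 - <<'E'
from h import *
from cell import robot
import pickle
for n in('scene','side'):
    f=robot.grab_frame(n);save(f,n+'0.png');pickle.dump(f,open(n+'0.pkl','wb'))
    E=np.array(f['extrinsics']);print(n,-E[:3,:3].T@E[:3,3])
s=robot.state();print(s['t'],s['tcp_pos'],s['orientation'],s['finger_gap'])
E
```

```text
pics
scene [1160.19379234 -239.06457766  935.24236159]
side [396.19513817 703.32664718 717.31133207]
0.1 [ 180.1454861  -519.37746627  226.17589407] [[-2.25563821e-04  3.27577775e-01 -9.44824190e-01]
 [ 9.48046086e-04 -9.44823720e-01 -3.27577838e-01]
 [-9.99999525e-01 -9.69626584e-04 -9.74407789e-05]] 1.0030637040905963
```

View pics/scene0.png

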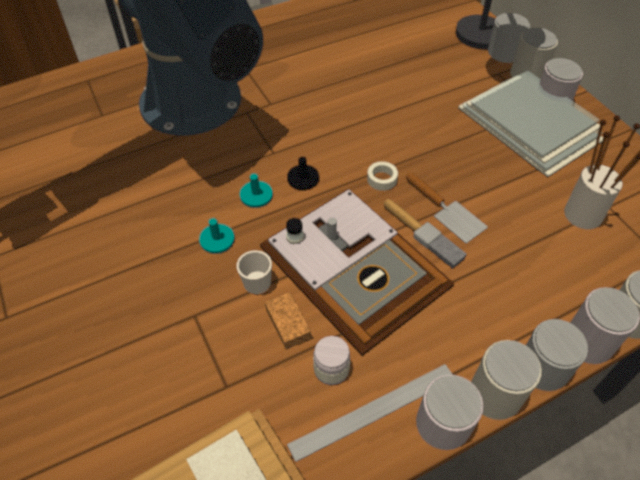

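View pics/side0.png

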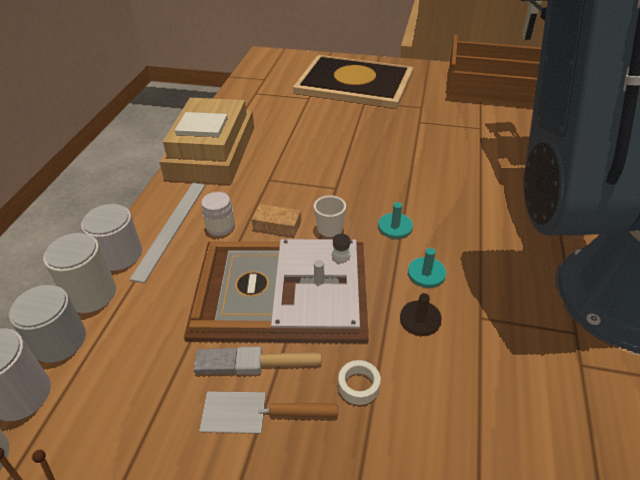

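The jig's plate is at about (335,238) in scene and (318,284) in side. Pin candidates in scene are turquoise (255,185) and (215,230), black (303,170), and the steel pin in the slot at (332,228), which is (319,268) in side. Only the steel one fits. I'll confirm it in an enlarged crop and measure.

```bash
python3 - <<'E'
from h import *
a=cv2.imread('pics/scene0.png')[180:355,250:460];cv2.imwrite('pics/c1.png',cv2.resize(a,None,fx=3.8,fy=3.4,interpolation=cv2.INTER_CUBIC)[:600,:800])
a=cv2.imread('pics/side0.png')[225:345,180:380];cv2.imwrite('pics/c2.png',cv2.resize(a,None,fx=4,fy=4,interpolation=cv2.INTER_CUBIC))
E
```

```text
(no output)
```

View pics/c1.png

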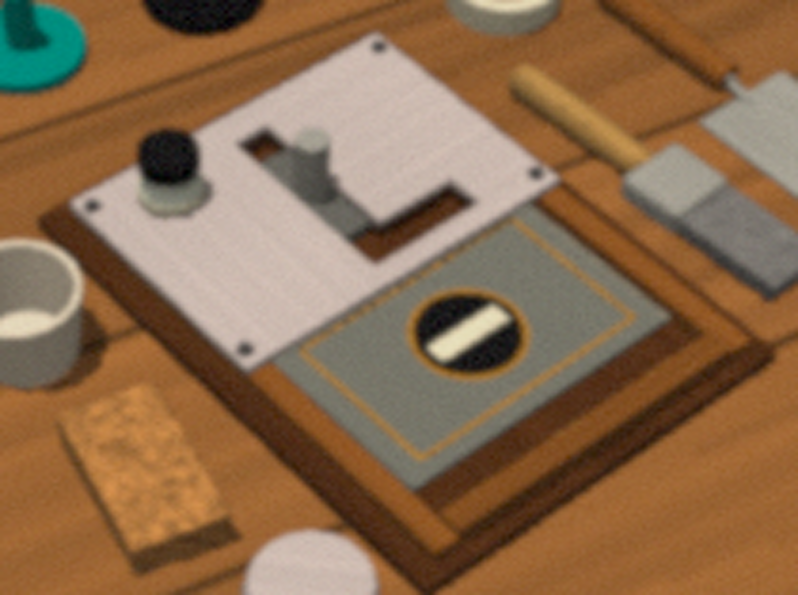

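View pics/c2.png

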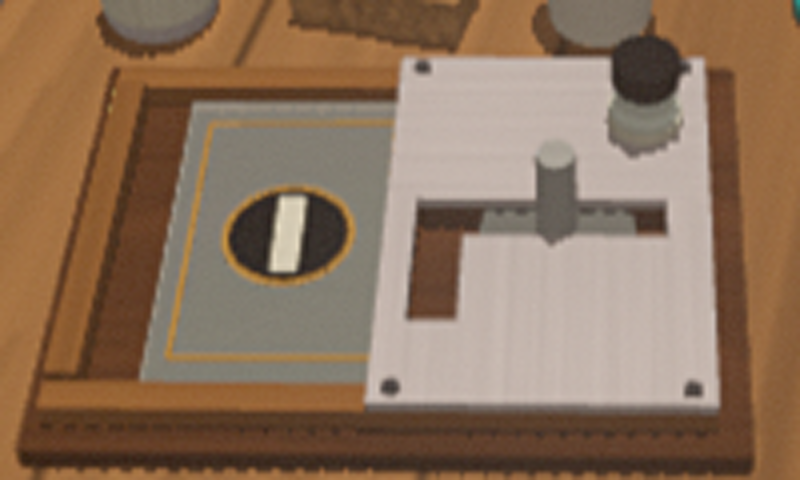

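```bash
cat >> h.py <<'E'
J=np.array([[-150,102],[-150,-102],[-6,-102],[-6,102]],float)
def fit(W,J=J):
    jc=J.mean(0);wc=W.mean(0);A=(J-jc);B=(W-wc)
    th=np.arctan2((A[:,0]*B[:,1]-A[:,1]*B[:,0]).sum(),(A*B).sum())
    R=np.array([[np.cos(th),-np.sin(th)],[np.sin(th),np.cos(th)]]);return th,R,wc-R@jc
E
python3 - <<'E'
from h import *
import pickle
S=pickle.load(open('scene0.pkl','rb'));D=pickle.load(open('side0.pkl','rb'))
c1=lambda u,v:(250+u/3.8-.4,180+v/3.4-.4); c2=lambda u,v:(180+u/4-.4,225+v/4-.4)
WS=np.array([ray(S,c1(*p),30)[:2] for p in[(378,33),(70,207),(248,369),(560,180)]])
WD=np.array([ray(D,c2(*p),30)[:2] for p in[(720,412),(704,58),(400,57),(366,408)]])
fs=[]
for W in(WS,WD,(WS+WD)/2):
    th,R,t=fit(W);print(np.degrees(th),t,np.round(W-(J@R.T+t),1).tolist())
pt=[ray(S,c1(311,137),72)[:2],ray(D,c2(555,153),72)[:2]];print(pt)
for p in pt+[np.mean(pt,0)]:print('pin jig',R.T@(p-t))
for n,j in dict(start=(-122,0),corner=(-30,0),end=(-30,50)).items():print(n,R@j+t)
jr=[ray(S,c1(168,147),42)[:2],ray(D,c2(645,62),42)[:2]];print('jar',jr,[R.T@(p-t) for p in jr])
np.savez('jig.npz',R=R,t=t)
E
```

```text
11.68619812416851 [625.79975929 115.66489515] [[-0.2, 1.1], [1.6, -0.8], [-1.5, 0.3], [0.1, -0.6]]
11.737411033181038 [624.66034427 117.69217265] [[-0.6, 2.2], [-0.0, -1.7], [1.3, -1.9], [-0.7, 1.3]]
11.711995103660183 [625.23000675 116.67878945] [[-0.4, 1.7], [0.8, -1.3], [-0.1, -0.8], [-0.3, 0.4]]
[array([542.73012958,  99.70435   ]), array([544.40534113, 100.69108067])]
pin jig [-84.22793778   0.12580211]
pin jig [-82.38730485   0.75193435]
pin jig [-83.30762131   0.43886823]
start [505.77000591  91.91372944]
corner [595.85459671 110.5890206 ]
end [585.70498195 159.54803734]
jar [array([493.96548423,  43.570287  ]), array([523.20414113,   6.49361155])] [array([-143.37210182,  -44.94072121]), array([-122.26846342,  -87.18069476])]
```

```bash
python3 - <<'E'
from h import *
import pickle
from cell import robot
S=pickle.load(open('scene0.pkl','rb'));D=pickle.load(open('side0.pkl','rb'));z=np.load('jig.npz');R,t=z['R'],z['t']
c1=lambda u,v:(250+u/3.8-.4,180+v/3.4-.4); c2=lambda u,v:(180+u/4-.4,225+v/4-.4)
for p in(ray(S,c1(168,147),72)[:2],ray(D,c2(645,62),72)[:2]):print('jar',R.T@(p-t))
s=robot.state();p=np.array(s['tcp_pos']);print(s['contact_force'])
for j,h in(((-114,0),150),((-114,0),45)):
    w=np.r_[R@j+t,h];print(w,(w-p)/25)
E
```

```text
jar [-123.38922875  -58.77760577]
jar [-121.50939045  -55.72377909]
[ 0.39788032 -0.19453137  0.33772878]
[513.60344859  93.5376678  150.        ] [13.3383185  24.51660536 -3.04703576]
[513.60344859  93.5376678   45.        ] [13.3383185  24.51660536 -7.24703576]
```

Request:
play_rows([
  {"xyz":[0.5,1.0,0],"spin":-0.2},
  {"xyz":[1.3,2.4,0],"spin":-0.4},
  {"xyz":[2.1,3.8,-0.2],"spin":-0.6},
  {"xyz":[2.9,5.2,-0.4],"spin":-0.8},
  {"xyz":[3.7,6.6,-0.6],"spin":-1.0},
  {"xyz":[4.5,8.0,-0.8],"spin":-1.235},
  {"xyz":[5.3,9.4,-1.0],"spin":-1.235},
  {"xyz":[6.1,10.8,-1.2],"spin":-1.235},
  {"xyz":[6.9,12.2,-1.4],"spin":-1.235},
  {"xyz":[7.7,13.6,-1.6],"spin":-1.235},
], fingers=1)

```text
t: 0.93
tcp_pos: [373.1, -177.7, 186.5]
orientation: [[0.0, 0.203, -0.979], [-0.0, -0.979, -0.203], [-1.0, 0.0, -0.0]]
contact_force: [1.6, -0.7, 0.2]
finger_gap: 0.333
```

Request:
play_rows([
  {"xyz":[0.7,1.4,-0.2],"spin":0},
  {"xyz":[1.4,2.8,-0.4],"spin":0},
  {"xyz":[2.1,4.2,-0.6],"spin":0},
  {"xyz":[2.8,5.6,-0.8],"spin":0},
  {"xyz":[3.5,7.0,-1.0],"spin":0},
  {"xyz":[4.2,8.4,-1.2],"spin":0},
  {"xyz":[4.8,9.5,-1.4],"spin":0},
  {"xyz":[5.3,10.4,-1.45],"spin":0},
  {"xyz":[5.6,10.9,-1.45],"spin":0},
  {"xyz":[5.6,10.9,-1.45],"spin":0},
])

```text
t: 1.77
tcp_pos: [513.5, 94.6, 150.1]
orientation: [[0.0, 0.205, -0.979], [0.0, -0.979, -0.205], [-1.0, -0.0, -0.0]]
contact_force: [0.4, -0.8, 0.7]
finger_gap: 0.009
```

```bash
cat > st.py <<'E'
from h import *
from cell import robot
import sys
z=np.load('jig.npz');R,t=z['R'],z['t']
s=robot.state();p=np.array(s['tcp_pos']);O=np.array(s['orientation'])
print('t',s['t'],'p',p.round(1),'jig',(R.T@(p[:2]-t)).round(1),'F',np.round(s['contact_force'],1),'Fjig',(R.T@np.array(s['contact_force'])[:2]).round(1),'gap',round(s['finger_gap'],3),'yang',np.degrees(np.arctan2(O[1,1],O[0,1])).round(2))
def to(*j): w=np.r_[R@np.array(j[:2])+t,j[2]]; print('to',j,((w-p)/25).round(3))
E
python3 - <<'E'
from st import *
to(-114,0,45)
for n in('scene','side'):
    f=robot.grab_frame(n);save(f,n+'1.png')
f=robot.grab_frame('wrist');save(f,'w1.png')
E
```

```text
t 1.7667 p [513.5  94.6 150.1] jig [-113.9    1. ] F [ 0.4 -0.8  0.7] Fjig [ 0.2 -0.8] gap 0.009 yang -78.16
to (-114, 0, 45) [ 0.005 -0.041 -4.205]
```

View pics/side1.png

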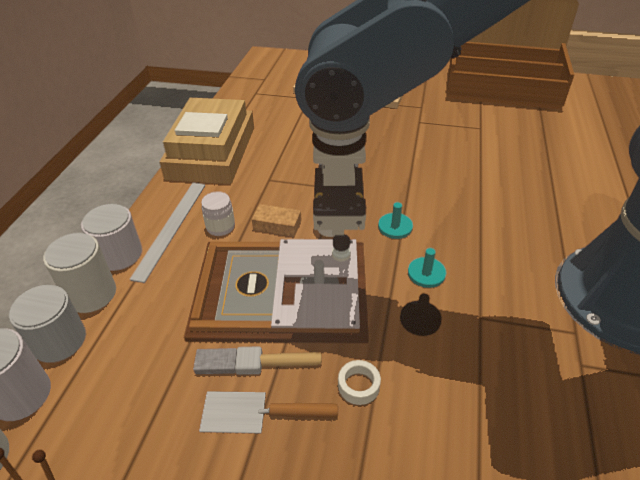

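View pics/w1.png

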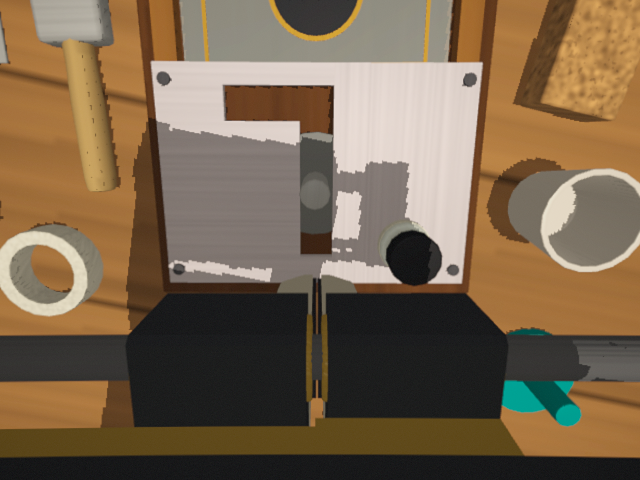

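Request:
play_rows([
  {"xyz":[0,-0.04,-1.0],"spin":0},
  {"xyz":[0,-0.04,-2.0],"spin":0},
  {"xyz":[0,-0.04,-3.0],"spin":0},
  {"xyz":[0,-0.04,-3.7],"spin":0},
  {"xyz":[0,-0.04,-4.1],"spin":0},
  {"xyz":[0,-0.04,-4.2],"spin":0},
  {"xyz":[0,-0.04,-4.2],"spin":0},
])

```text
t: 2.5
tcp_pos: [512.6, 91.2, 45.5]
orientation: [[-0.0, 0.202, -0.979], [-0.0, -0.979, -0.202], [-1.0, -0.0, 0.0]]
contact_force: [-0.4, 0.6, 0.3]
finger_gap: 0.003
```

```bash
python3 - <<'E'
from st import *
to(-99.5,0,45)
f=robot.grab_frame('wrist');save(f,'w2.png')
f=robot.grab_frame('side');cv2.imwrite('pics/s2.png',cv2.resize(cv2.cvtColor(f['color'],4)[190:345,180:380],None,fx=3.8,fy=3.8,interpolation=2))
E
```

```text
t 2.5 p [512.6  91.2  45.5] jig [-115.4   -2.1] F [-0.4  0.6  0.3] Fjig [-0.2  0.7] gap 0.003 yang -78.34
to (-99.5, 0, 45) [ 0.608  0.212 -0.021]
```

View pics/w2.png

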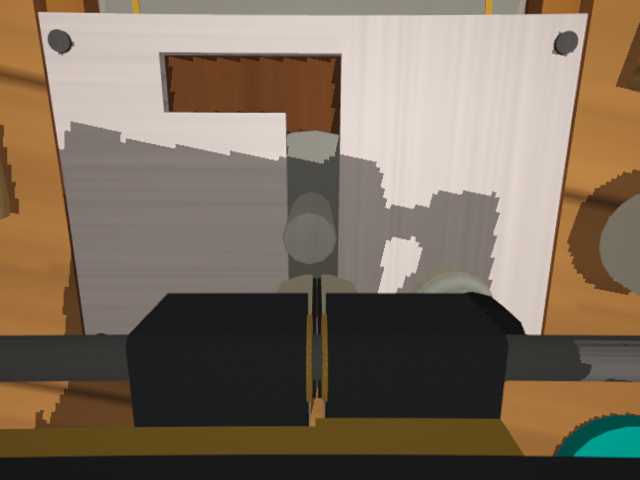

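View pics/s2.png

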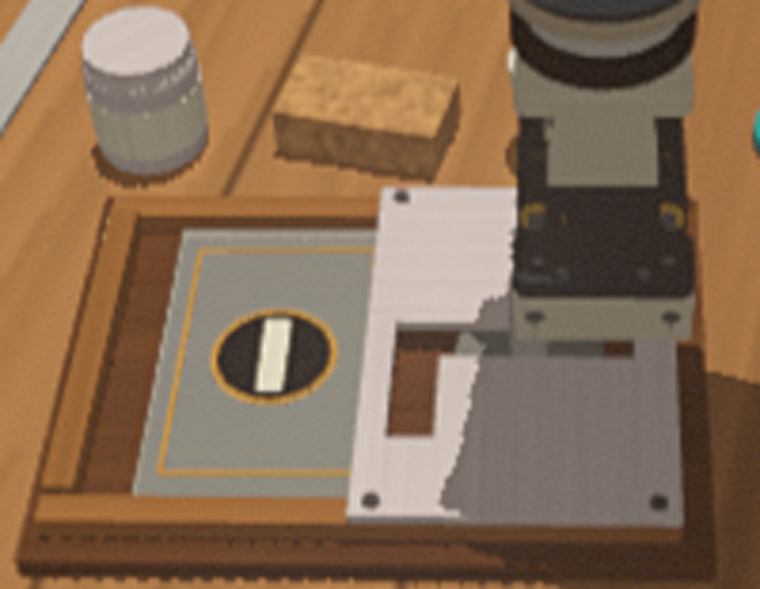

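Request:
play_rows([
  {"xyz":[0.06,0.09,0],"spin":0},
  {"xyz":[0.18,0.12,0],"spin":0},
  {"xyz":[0.3,0.14,0],"spin":0},
  {"xyz":[0.38,0.16,0],"spin":0},
  {"xyz":[0.46,0.18,0],"spin":0},
  {"xyz":[0.54,0.19,0],"spin":0},
  {"xyz":[0.62,0.21,0],"spin":0},
  {"xyz":[0.7,0.23,0],"spin":0},
  {"xyz":[0.78,0.24,0],"spin":0},
  {"xyz":[0.86,0.26,0],"spin":0},
])

```text
t: 3.43
tcp_pos: [534.4, 98.4, 45.3]
orientation: [[-0.0, 0.203, -0.979], [-0.0, -0.979, -0.203], [-1.0, -0.0, 0.0]]
contact_force: [0.7, -0.7, -0.1]
finger_gap: 0.005
```

```bash
python3 - <<'E'
from st import *
f=robot.grab_frame('wrist');save(f,'w3.png')
E
```

```text
t 3.4333 p [534.4  98.4  45.3] jig [-92.7   0.5] F [ 0.7 -0.7 -0.1] Fjig [ 0.6 -0.8] gap 0.005 yang -78.28
```

View pics/w3.png

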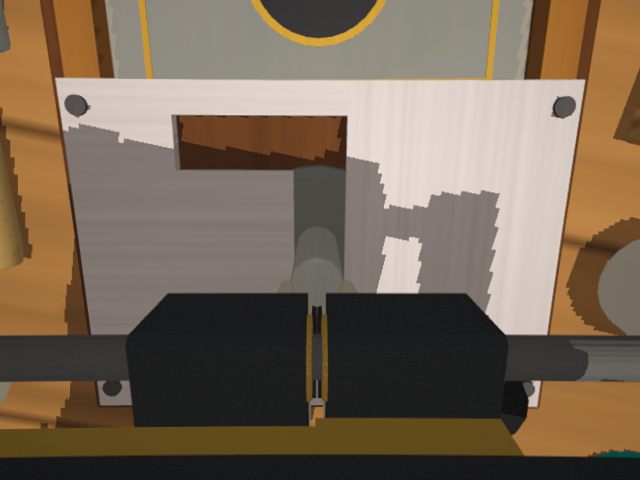

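Request:
play_rows([
  {"xyz":[0.12,0.025,0],"spin":0},
  {"xyz":[0.24,0.05,0],"spin":0},
  {"xyz":[0.36,0.075,0],"spin":0},
  {"xyz":[0.48,0.1,0],"spin":0},
  {"xyz":[0.6,0.125,0],"spin":0},
  {"xyz":[0.72,0.15,0],"spin":0},
  {"xyz":[0.84,0.175,0],"spin":0},
  {"xyz":[0.96,0.2,0],"spin":0},
  {"xyz":[1.08,0.225,0],"spin":0},
  {"xyz":[1.2,0.25,0],"spin":0},
])

```text
t: 4.32
tcp_pos: [564.2, 104.7, 45.3]
orientation: [[-0.001, 0.203, -0.979], [-0.0, -0.979, -0.203], [-1.0, -0.0, 0.001]]
contact_force: [-2.2, -0.7, 0.8]
finger_gap: 0.005
```

```bash
python3 - <<'E'
from st import *
f=robot.grab_frame('wrist');save(f,'w4.png')
f=robot.grab_frame('side');cv2.imwrite('pics/s4.png',cv2.resize(cv2.cvtColor(f['color'],4)[190:345,180:380],None,fx=3.8,fy=3.8,interpolation=2))
E
```

```text
t 4.3167 p [564.2 104.7  45.3] jig [-62.2   0.6] F [-2.2 -0.7  0.8] Fjig [-2.3 -0.2] gap 0.005 yang -78.28
```

View pics/w4.png

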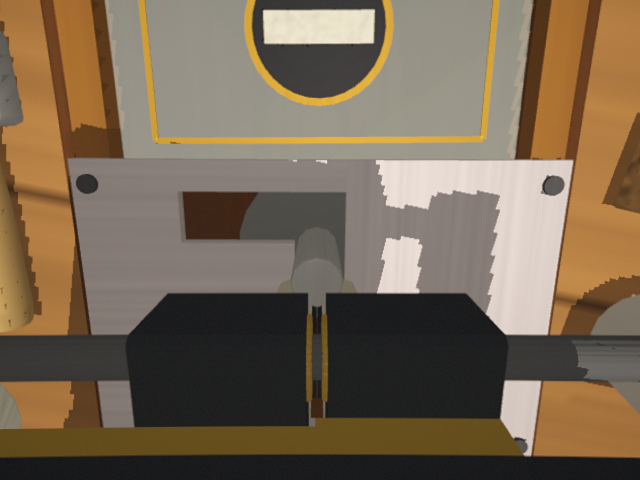

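View pics/s4.png

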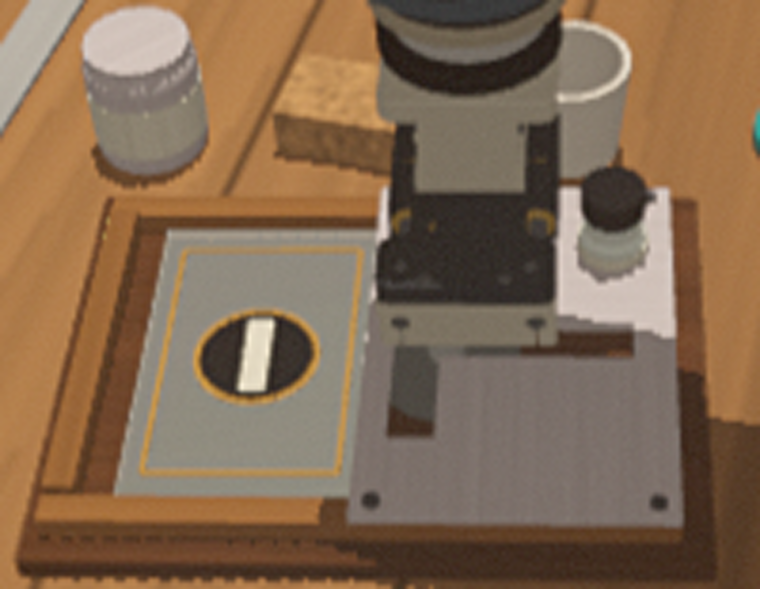

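Request:
play_rows([
  {"xyz":[0.07,0.015,0],"spin":0},
  {"xyz":[0.14,0.03,0],"spin":0},
  {"xyz":[0.21,0.044,0],"spin":0},
  {"xyz":[0.28,0.058,0],"spin":0},
  {"xyz":[0.35,0.073,0],"spin":0},
  {"xyz":[0.4,0.083,0],"spin":0},
  {"xyz":[0.45,0.093,0],"spin":0},
  {"xyz":[0.48,0.1,0],"spin":0},
  {"xyz":[0.48,0.1,0],"spin":0},
])

```text
t: 5.17
tcp_pos: [576.4, 107.2, 45.4]
orientation: [[0.0, 0.203, -0.979], [0.0, -0.979, -0.203], [-1.0, 0.0, -0.0]]
contact_force: [-1.0, 0.1, -0.3]
finger_gap: 0.004
```

```bash
python3 - <<'E'
from st import *
f=robot.grab_frame('wrist');save(f,'w5.png')
E
```

```text
t 5.1667 p [576.4 107.2  45.4] jig [-49.8   0.6] F [-1.   0.1 -0.3] Fjig [-0.9  0.3] gap 0.004 yang -78.28
```

View pics/w5.png

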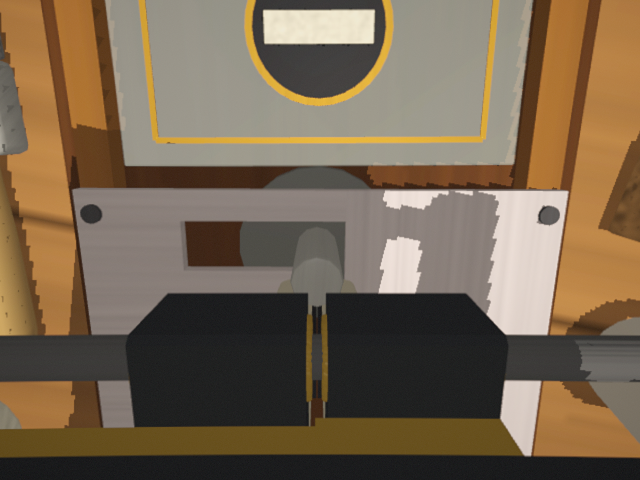

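Request:
play_rows([
  {"xyz":[0.025,0.005,0],"spin":0},
  {"xyz":[0.05,0.01,0],"spin":0},
  {"xyz":[0.075,0.016,0],"spin":0},
  {"xyz":[0.1,0.02,0],"spin":0},
  {"xyz":[0.1,0.02,0],"spin":0},
])

```text
t: 5.63
tcp_pos: [578.6, 107.6, 45.4]
orientation: [[-0.0, 0.203, -0.979], [-0.0, -0.979, -0.203], [-1.0, -0.0, 0.0]]
contact_force: [-3.2, 0.6, 1.3]
finger_gap: 0.006
```

Request:
play_rows([
  {"xyz":[0.02,0.004,0],"spin":0},
  {"xyz":[0.04,0.008,0],"spin":0},
  {"xyz":[0.04,0.008,0],"spin":0},
])

```text
t: 5.88
tcp_pos: [579.4, 107.8, 45.3]
orientation: [[-0.001, 0.203, -0.979], [-0.0, -0.979, -0.203], [-1.0, -0.0, 0.001]]
contact_force: [-4.9, -0.2, 1.9]
finger_gap: 0.006
```

```bash
python3 - <<'E'
from st import *
f=robot.grab_frame('wrist');save(f,'w6.png')
f=robot.grab_frame('scene');cv2.imwrite('pics/s6.png',cv2.resize(cv2.cvtColor(f['color'],4)[200:355,250:460],None,fx=3.8,fy=3.8,interpolation=2))
E
```

```text
t 5.8833 p [579.4 107.8  45.3] jig [-46.7   0.6] F [-4.9 -0.2  1.9] Fjig [-4.8  0.8] gap 0.006 yang -78.28
```

View pics/w6.png

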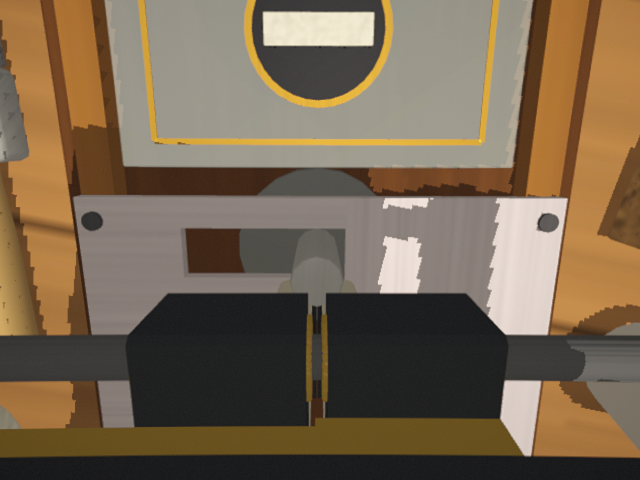

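View pics/s6.png

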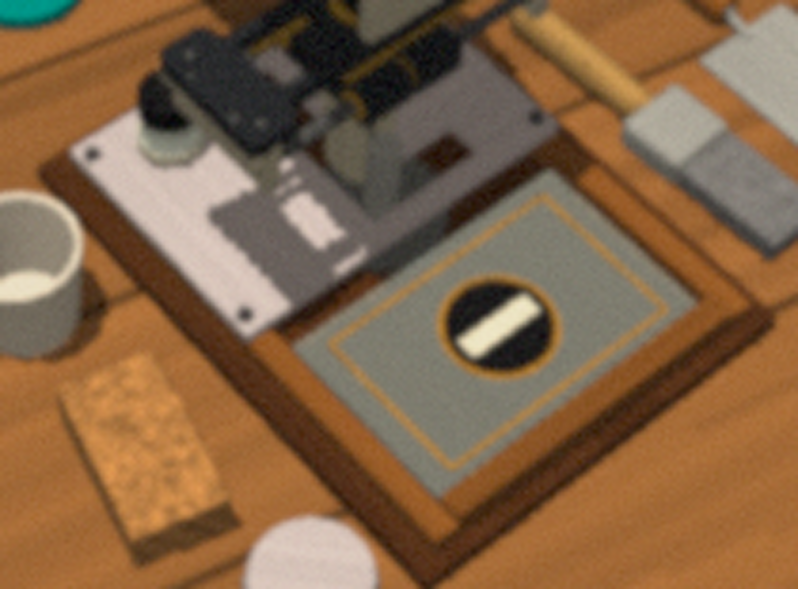

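Request:
play_rows([
  {"xyz":[0.02,0.004,0],"spin":0},
  {"xyz":[0.02,0.004,0],"spin":0},
  {"xyz":[0.02,0.004,0],"spin":0},
])

```text
t: 6.23
tcp_pos: [579.6, 107.8, 45.2]
orientation: [[-0.002, 0.203, -0.979], [-0.0, -0.979, -0.203], [-1.0, -0.0, 0.002]]
contact_force: [-6.2, -1.4, 2.9]
finger_gap: 0.008
```

Request:
play_rows([
  {"xyz":[0.02,0.004,0],"spin":0},
  {"xyz":[0.02,0.004,0],"spin":0},
  {"xyz":[0.02,0.004,0],"spin":0},
])

```text
t: 6.48
tcp_pos: [579.7, 107.9, 45.1]
orientation: [[-0.003, 0.203, -0.979], [-0.0, -0.979, -0.203], [-1.0, -0.0, 0.003]]
contact_force: [-8.7, -1.7, 2.9]
finger_gap: 0.006
```

Request:
play_rows([
  {"xyz":[-0.2,-0.04,0],"spin":0},
  {"xyz":[-0.5,-0.1,0],"spin":0},
  {"xyz":[-0.42,-0.5,0],"spin":0},
  {"xyz":[-0.28,-1.1,0],"spin":0},
  {"xyz":[-0.15,-1.7,0],"spin":0},
  {"xyz":[0.2,-1.63,0],"spin":0},
  {"xyz":[0.6,-1.55,0],"spin":0},
  {"xyz":[0.92,-1.48,0],"spin":0},
  {"xyz":[0.92,-1.48,0],"spin":0},
  {"xyz":[0.92,-1.48,0],"spin":0},
])

```text
t: 7.32
tcp_pos: [603.9, 71.3, 45.2]
orientation: [[0.0, 0.203, -0.979], [0.0, -0.979, -0.203], [-1.0, 0.0, -0.0]]
contact_force: [0.4, -0.2, 1.0]
finger_gap: 0.006
```

```bash
python3 - <<'E'
from st import *
to(-30,-26.5,45)
f=robot.grab_frame('wrist');save(f,'w7.png')
f=robot.grab_frame('side');cv2.imwrite('pics/s7.png',cv2.resize(cv2.cvtColor(f['color'],4)[190:345,180:380],None,fx=3.8,fy=3.8,interpolation=2))
f=robot.grab_frame('scene');cv2.imwrite('pics/c7.png',cv2.resize(cv2.cvtColor(f['color'],4)[200:355,250:460],None,fx=3.8,fy=3.8,interpolation=2))
E
```

```text
t 7.3167 p [603.9  71.3  45.2] jig [-30.1 -40.1] F [ 0.4 -0.2  1. ] Fjig [ 0.4 -0.3] gap 0.006 yang -78.26
to (-30, -26.5, 45) [-0.108  0.534 -0.01 ]
```

View pics/w7.png

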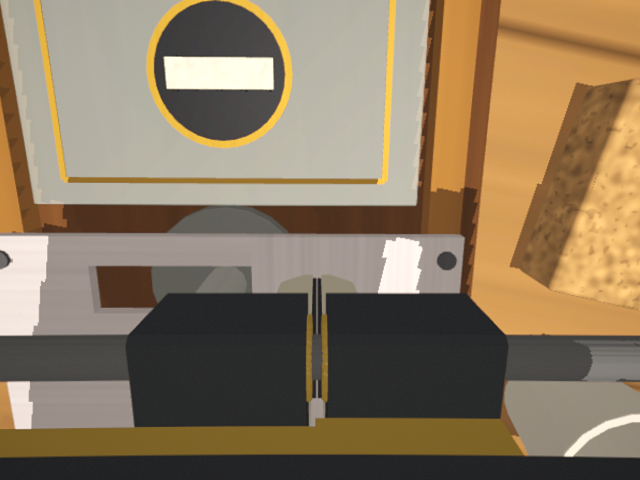

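View pics/s7.png

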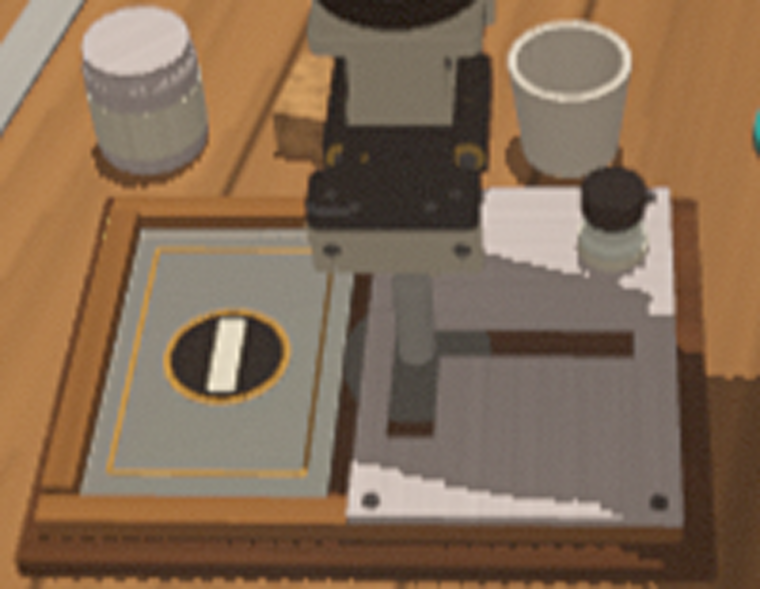

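View pics/c7.png

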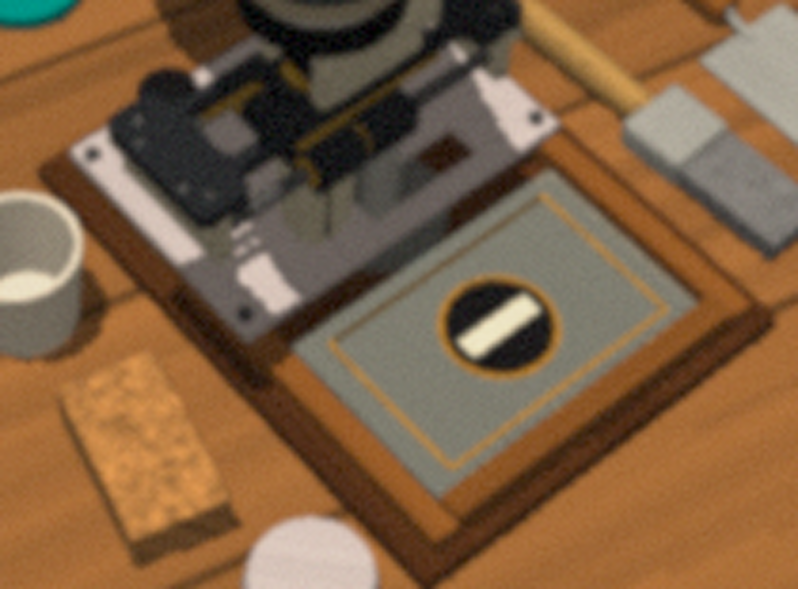

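Request:
play_rows([
  {"xyz":[-0.03,0.15,0],"spin":0},
  {"xyz":[-0.06,0.3,0],"spin":0},
  {"xyz":[-0.08,0.4,0],"spin":0},
  {"xyz":[-0.1,0.48,0],"spin":0},
  {"xyz":[-0.116,0.56,0],"spin":0},
  {"xyz":[-0.132,0.64,0],"spin":0},
  {"xyz":[-0.149,0.72,0],"spin":0},
  {"xyz":[-0.166,0.8,0],"spin":0},
])

```text
t: 8.13
tcp_pos: [599.5, 91.2, 45.4]
orientation: [[-0.0, 0.203, -0.979], [-0.0, -0.979, -0.203], [-1.0, 0.0, 0.0]]
contact_force: [-0.7, -0.7, -0.1]
finger_gap: 0.005
```

```bash
python3 - <<'E'
from st import *
f=robot.grab_frame('wrist');save(f,'w8.png')
E
```

```text
t 8.1333 p [599.5  91.2  45.4] jig [-30.4 -19.8] F [-0.7 -0.7 -0.1] Fjig [-0.8 -0.6] gap 0.005 yang -78.29
```

View pics/w8.png

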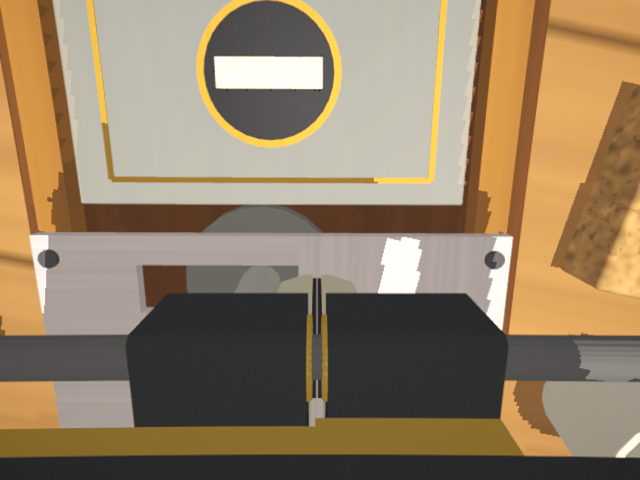

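Request:
play_rows([
  {"xyz":[-0.025,0.12,0],"spin":0},
  {"xyz":[-0.05,0.24,0],"spin":0},
  {"xyz":[-0.075,0.36,0],"spin":0},
  {"xyz":[-0.1,0.48,0],"spin":0},
  {"xyz":[-0.125,0.6,0],"spin":0},
  {"xyz":[-0.15,0.72,0],"spin":0},
  {"xyz":[-0.175,0.84,0],"spin":0},
  {"xyz":[-0.2,0.96,0],"spin":0},
  {"xyz":[-0.225,1.08,0],"spin":0},
  {"xyz":[-0.25,1.2,0],"spin":0},
])

```text
t: 9.02
tcp_pos: [593.2, 121.3, 45.4]
orientation: [[-0.0, 0.203, -0.979], [0.0, -0.979, -0.203], [-1.0, -0.0, 0.0]]
contact_force: [0.4, 0.1, -0.6]
finger_gap: 0.005
```

```bash
python3 - <<'E'
from st import *
f=robot.grab_frame('wrist');save(f,'w9.png')
f=robot.grab_frame('side');cv2.imwrite('pics/s9.png',cv2.resize(cv2.cvtColor(f['color'],4)[190:345,180:380],None,fx=3.8,fy=3.8,interpolation=2))
E
```

```text
t 9.0167 p [593.2 121.3  45.4] jig [-30.4  11.1] F [ 0.4  0.1 -0.6] Fjig [ 0.4 -0. ] gap 0.005 yang -78.28
```

View pics/w9.png

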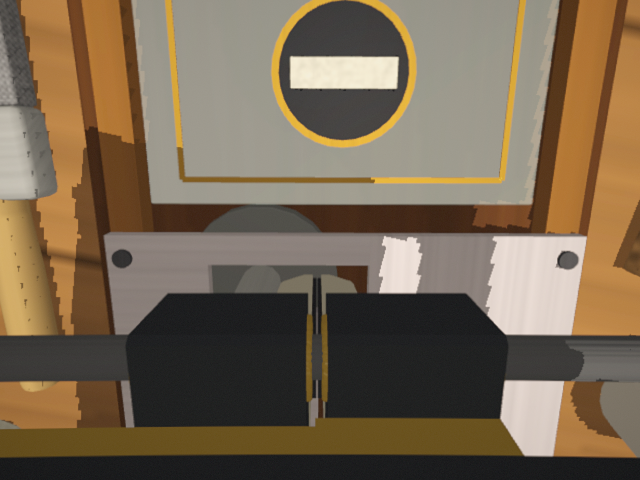

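View pics/s9.png

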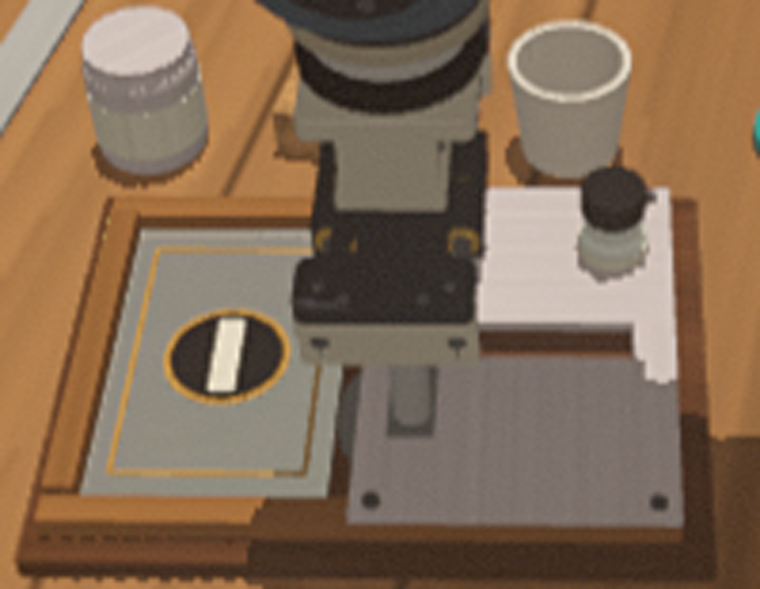

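Request:
play_rows([
  {"xyz":[-0.016,0.08,0],"spin":0},
  {"xyz":[-0.032,0.16,0],"spin":0},
  {"xyz":[-0.049,0.24,0],"spin":0},
  {"xyz":[-0.065,0.31,0],"spin":0},
  {"xyz":[-0.075,0.36,0],"spin":0},
  {"xyz":[-0.083,0.4,0],"spin":0},
  {"xyz":[-0.083,0.4,0],"spin":0},
])

```text
t: 9.7
tcp_pos: [591.2, 131.2, 45.4]
orientation: [[0.0, 0.203, -0.979], [0.0, -0.979, -0.203], [-1.0, -0.0, -0.0]]
contact_force: [-0.6, 0.4, -0.4]
finger_gap: 0.005
```

Request:
play_rows([
  {"xyz":[-0.005,0.025,0],"spin":0},
  {"xyz":[-0.01,0.05,0],"spin":0},
  {"xyz":[-0.01,0.05,0],"spin":0},
])

```text
t: 9.95
tcp_pos: [591.0, 132.3, 45.4]
orientation: [[0.0, 0.203, -0.979], [-0.0, -0.979, -0.203], [-1.0, 0.0, -0.0]]
contact_force: [-0.3, -0.8, -0.3]
finger_gap: 0.003
```

```bash
python3 - <<'E'
from st import *
f=robot.grab_frame('side');cv2.imwrite('pics/s10.png',cv2.resize(cv2.cvtColor(f['color'],4)[190:345,180:380],None,fx=3.8,fy=3.8,interpolation=2))
E
```

```text
t 9.95 p [591.  132.3  45.4] jig [-30.4  22.3] F [-0.3 -0.8 -0.3] Fjig [-0.5 -0.7] gap 0.003 yang -78.29
```

View pics/s10.png

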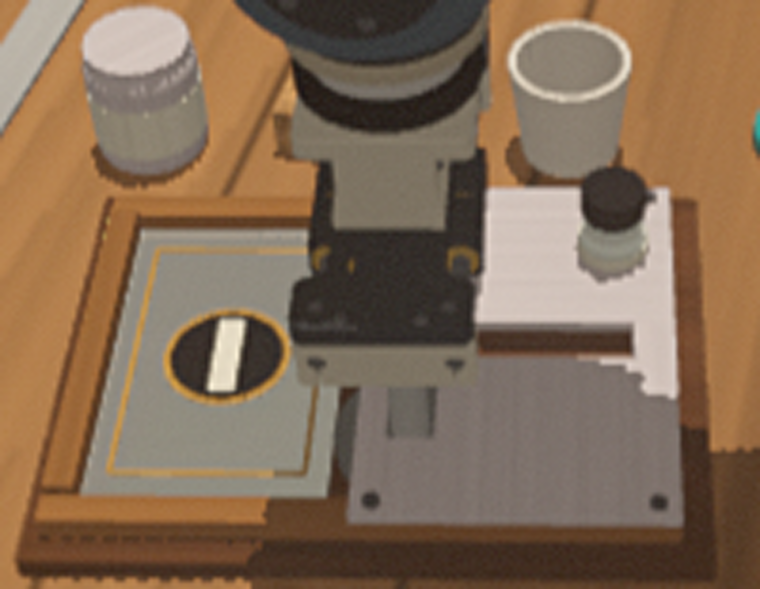

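Nearly there; creeping on until the force rises.

Request:
play_rows([
  {"xyz":[-0.004,0.02,0],"spin":0},
  {"xyz":[-0.008,0.04,0],"spin":0},
  {"xyz":[-0.008,0.04,0],"spin":0},
])

```text
t: 10.25
tcp_pos: [590.8, 133.3, 45.4]
orientation: [[0.0, 0.203, -0.979], [0.0, -0.979, -0.203], [-1.0, -0.0, -0.0]]
contact_force: [0.7, -0.9, -0.3]
finger_gap: 0.006
```

Request:
play_rows([
  {"xyz":[-0.004,0.02,0],"spin":0},
  {"xyz":[-0.008,0.04,0],"spin":0},
  {"xyz":[-0.008,0.04,0],"spin":0},
])

```text
t: 10.5
tcp_pos: [590.6, 134.3, 45.4]
orientation: [[-0.0, 0.203, -0.979], [-0.0, -0.979, -0.203], [-1.0, 0.0, 0.0]]
contact_force: [-0.1, -0.2, -0.6]
finger_gap: 0.008
```

Request:
play_rows([
  {"xyz":[-0.004,0.02,0],"spin":0},
  {"xyz":[-0.008,0.04,0],"spin":0},
  {"xyz":[-0.008,0.04,0],"spin":0},
])

```text
t: 10.75
tcp_pos: [590.5, 135.2, 45.5]
orientation: [[0.0, 0.203, -0.979], [-0.0, -0.979, -0.203], [-1.0, 0.0, -0.0]]
contact_force: [0.1, -2.6, 1.3]
finger_gap: 0.005
```

Request:
play_rows([
  {"xyz":[-0.005,0.025,0],"spin":0},
  {"xyz":[-0.005,0.025,0],"spin":0},
  {"xyz":[-0.005,0.025,0],"spin":0},
])

```text
t: 11.0
tcp_pos: [590.4, 135.9, 45.4]
orientation: [[0.0, 0.203, -0.979], [-0.0, -0.979, -0.203], [-1.0, 0.0, -0.0]]
contact_force: [0.1, -3.2, 1.1]
finger_gap: 0.007
```

Request:
play_rows([
  {"xyz":[-0.005,0.025,0],"spin":0},
  {"xyz":[-0.005,0.025,0],"spin":0},
  {"xyz":[-0.005,0.025,0],"spin":0},
])

```text
t: 11.25
tcp_pos: [590.3, 136.1, 45.5]
orientation: [[0.0, 0.203, -0.979], [-0.001, -0.979, -0.203], [-1.0, 0.001, -0.0]]
contact_force: [1.6, -6.7, 1.7]
finger_gap: 0.006
```

The pin has stopped against the end, with a reaction of about 7 N. Backing off, then up and clear.

Request:
play_rows([
  {"xyz":[0.03,-0.15,0],"spin":0},
  {"xyz":[0.1,-0.5,0],"spin":0},
  {"xyz":[0.15,-0.75,0.1],"spin":0},
  {"xyz":[0.15,-0.75,1.0],"spin":0},
  {"xyz":[0.15,-0.75,2.2],"spin":0},
  {"xyz":[0.15,-0.75,3.4],"spin":0},
  {"xyz":[0.0,-1.5,4.6],"spin":0},
  {"xyz":[-1.0,-2.3,5.4],"spin":0},
  {"xyz":[-2.0,-3.3,6.0],"spin":0},
  {"xyz":[-3.0,-4.3,6.4],"spin":0},
])

```text
t: 12.08
tcp_pos: [514.4, 28.0, 207.0]
orientation: [[0.002, 0.203, -0.979], [0.0, -0.979, -0.203], [-1.0, 0.0, -0.002]]
contact_force: [0.9, -0.1, 0.3]
finger_gap: 0.004
```

Request:
play_rows([
  {"xyz":[-0.8,-1.2,0.2],"spin":0},
  {"xyz":[-1.6,-2.4,0.4],"spin":0},
  {"xyz":[-2.4,-3.6,0.4],"spin":0},
  {"xyz":[-3.0,-4.8,0.4],"spin":0},
  {"xyz":[-3.3,-5.6,0.4],"spin":0},
  {"xyz":[-3.5,-6.0,0.4],"spin":0},
  {"xyz":[-3.5,-6.0,0.4],"spin":0},
  {"xyz":[-3.5,-6.0,0.4],"spin":0},
])

```text
t: 12.75
tcp_pos: [427.6, -121.3, 215.5]
orientation: [[0.0, 0.201, -0.98], [0.0, -0.98, -0.201], [-1.0, -0.0, -0.0]]
contact_force: [-0.4, -0.1, 0.6]
finger_gap: 0.004
```

```bash
python3 - <<'E'
from st import *
import pickle
for n,y,x in(('scene',180,250),('side',225,180)):
    f=robot.grab_frame(n);pickle.dump(f,open(n+'E.pkl','wb'));save(f,n+'E.png')
    b=cv2.cvtColor(f['color'],4)
    a=b[180:355,250:460] if n=='scene' else b[225:345,180:380]
    a=cv2.resize(a,None,fx=3.8,fy=3.4,interpolation=2) if n=='scene' else cv2.resize(a,None,fx=4,fy=4,interpolation=2)
    cv2.imwrite(f'pics/{n}Ec.png',a)
E
```

```text
t 12.75 p [ 427.6 -121.3  215.5] jig [-241.9 -192.9] F [-0.4 -0.1  0.6] Fjig [-0.4  0. ] gap 0.004 yang -78.38
```

View pics/sceneEc.png

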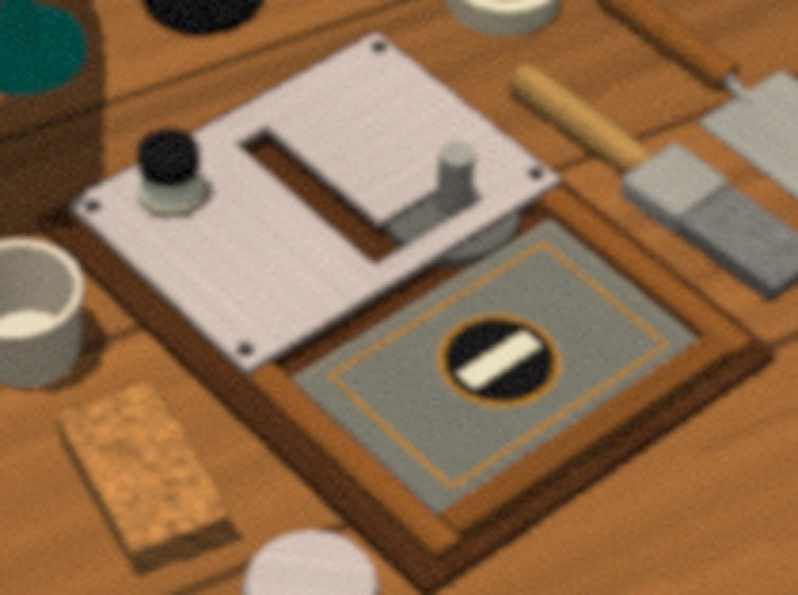

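View pics/sideEc.png

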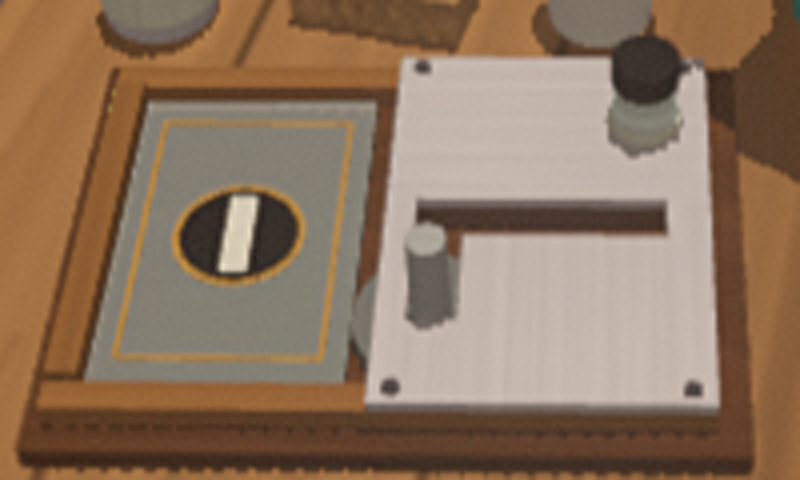

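View pics/sideE.png

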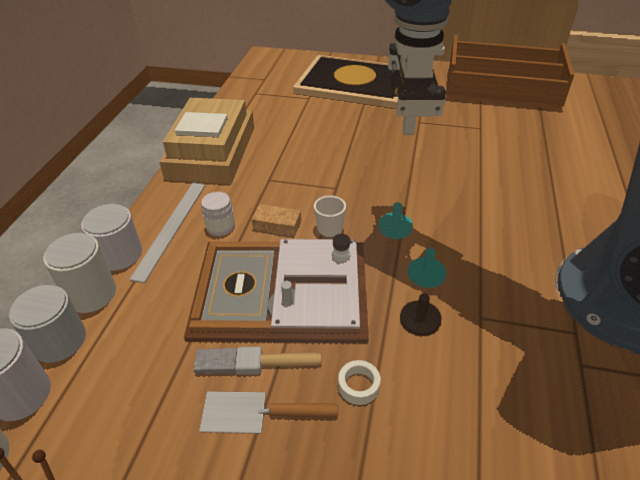

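```bash
python3 - <<'E'
from st import *
import pickle
S=pickle.load(open('sceneE.pkl','rb'));D=pickle.load(open('sideE.pkl','rb'))
c1=lambda u,v:(250+u/3.8-.4,180+v/3.4-.4); c2=lambda u,v:(180+u/4-.4,225+v/4-.4)
P=lambda q:(R.T@(q[:2]-t)).round(1)
print('pin',P(ray(S,c1(456,152),72)),P(ray(D,c2(426,238),72)))
print('near edge',P(ray(S,c1(297,378),18)),P(ray(S,c1(548,221),18)),P(ray(D,c2(376,101),18)),P(ray(D,c2(348,375),18)))
print('disc c (scene/side)',P(ray(S,c1(499,359),18)),P(ray(D,c2(239,234),18)))
E
```

```text
t 12.85 p [ 427.9 -120.5  215.4] jig [-241.4 -192.2] F [-0.1 -0.7 -1. ] Fjig [-0.3 -0.7] gap 0.007 yang -78.27
pin [-31.   48.4] [-30.2  49.4]
near edge [  6.2 -83.2] [ 5.9 82.5] [  5.5 -85.1] [ 4.  78.5]
disc c (scene/side) [58.8  0.1] [60.2 -0.2]
```

```bash
python3 -c "
from cell import robot
print(robot.close_job())"
```

```text
the job is handed in; nothing more can be done
None
```

I pushed the steel pin with the closed fingertips along the long leg until it stalled at the corner, at about 9 N. I then pushed it sideways from the right until it stalled at the end of the short leg, at about 7 N. After that I backed off, lifted clear and handed the job in at about 13 s.

**Pin:** the two cameras put it at jig (-31.0, 48.4) and (-30.2, 49.4) mm, against a slot end of (-30, 50). It stands upright.

**Glass:** its near edge measures about 5.5 to 6 mm in jig x, where home is 5.5. The black disc centre reads 58.8 and 60.2 mm, where home is 60.5. One near-edge reading came out at 4.0 mm, at a corner partly hidden behind the rail. All the readings are within tolerance.

**Surroundings:** the jar, cup, cork, tin, brush, tape and knife look unmoved in the final pictures, and the hand was touching nothing. The highest force I read was about 9 N. No check failed.

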